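# Make up two food-stall orders on their serving trays

### The arm

A 7-joint arm with a two-finger parallel gripper is mounted at the origin on the work surface. World frame = base frame: x ahead of the robot, y to its left, z up, the work surface at z = 0. Lengths are in mm, angles in rad, forces in N, time in s.
With the tool pointing down it reaches from about 400 to 875 mm from the base axis. Payload 6.5 kg.
Tool frame: the origin (TCP) lies between the finger pads; the fingertips stand 19 mm ahead of it and the grasp point (between the pads) is the TCP; z points along the fingers, y is the direction in which the jaws open and shut (so a half turn about z gives the same grasp; the last joint's range is limited). The gripper opens to 88 mm and grips with 3 to 60 N. Pads are 18 mm wide; open, the fingers measure 123 mm over their backs; the gripper's body (75 mm by 187 mm) begins 45 mm behind the grasp point.
Start: joints at [-1.253, 0.536, -0.004, 1.538, 0.003, 1.067, -0.071], TCP at [243.384, 602.706, 257.716] pointing down, gripper open.
Joint ranges: [-2.7, 2.7], [-0.37, 2.16], [-1.27, 1.26], [0.24, 2.4], [-1.31, 4.45], [0.19, 1.91], [-2.76, 2.76]. Speed limits (rad/s): [2.39, 2.39, 3.14, 3.14, 3.14, 3.14, 3.14].

### API

Orientations are given as a 3x3 rotation matrix whose columns are the frame's x, y, z axes.
In Python, from plant import robot gives the robot as it stands. The module is installed in compiled form; this text tells all that it offers.
- The arm moves only by the shell command python3 -m creep 'ROWS'. ROWS is JSON, a list of rows, each a list of 3 entries, a list of its own where there are three numbers: the shift along the tool's x, y, z in m, then the turn about the tool's z in rad, then the closure, from 0 (fully open) to 1 (shut). A call has 1 to 12 rows; each row is the pose to reach, as a shift and turn from the pose commanded when the call began, along the tool's axes at that moment; what a row does not reach only later rows make up. A row lasts 1/12 s, in which the tool goes at most 41.7 mm and 7.16 degrees, less where a joint would pass 70% of its speed; a pose out of reach is approached as far as the arm can. A call with a gripper value outside its range is refused whole. The fingers move at their own pace and stop on an object; the grip force is fixed at half the most. Time passes only in rows, so rows that repeat a pose let the fingers close. It gives the time, the measured TCP pose, the force and the opening at its end, in the units of the state.
- robot.state(): the state, without advancing time (a new reading comes with each control period).
- robot.capture(name): name is "scene" or "top" or "wrist"; returns a dict with "img" (420x560x3 uint8, blue, green, red), "K" (3x3 intrinsics, pixels), "world_from_camera" (4x4, takes a point from camera to world coordinates). Camera axes: x right, y up, looking along -z (the intrinsics and any distortion apply to the point x, -y, -z); pixel columns grow to the right and rows downward; lengths in mm; the calibration is good to about 2 mm. A picture is of the moment at which its call begins. There is no depth.
- robot.finish_job(): hands the job in, once; it reports no verdict.
Trained networks look in a picture, given as the dict that the camera call returned (one of the last four; its "shot" number tells which), for a name from the list of things; names that differ only in an ending like _2 or _b are one class to them, and where a whole thing is asked for, a point or a joint stands for the part that bears it (a point fixed in the world has none). Each returns a list of dicts, best first, with "score" (0 to 1); they miss things now and then, are a little off and sometimes report something else, mostly with a low value. They report only what shows in the picture. A call takes as long as a camera call. They do not tell look-alikes from the thing itself.
- robot.boxes_of(picture, query): "box" ([centre column, centre row, width, height] in pixels, round what is visible of it).
- robot.trace(picture, query): "pixels" (420x560 bool, what is visible of it) and "box" ([centre column, centre row, width, height] in pixels, round what is visible of it).
The state is a dict: "t": time; "joint_positions": joint angles; "joint_velocities": joint speeds; "joint_torque": joint torques, N m; "tcp_pos": TCP position; "tcp_rot": TCP orientation; "ft_force": force on the tool from outside, world axes, zero at the start; "wrist_torque": the same for the moment, N m; "gripper_width": finger opening in mm.
Only numpy, scipy, OpenCV 4.12 (cv2) and the standard library are available. Lean on these libraries where they do the work, as an engineer would, in place of code of your own. Each camera call takes 0.05 s, during which the arm holds its last target.

### The job

Make up the two orders on their trays: the orange tray gets the floury roll and the red can, the blue tray gets the dark sesame roll, the bottle of water and the jar of ketchup. Lay each roll in the large square compartment, stand each drink in the larger round seat at the other end and the ketchup in the small round seat in the middle, everything upright and flat on the tray floor, set down gently, not dropped. Leave the trays where they lie, and do not disturb the long roll, the mustard or the salt shaker.

Things in the scene. Friction and masses are not known exactly. Their poses are not given: they have to be found in the camera images.
- orange_tray: Orange plastic serving tray, loose, 140 (x) x 292 (y) x 18 mm high, 0.6 kg. Origin: centre of its underside. Floor 5 mm thick, walls 5 mm. Centred on x = 0: the square roll compartment, 130 x 96 mm inside, centre y = -94 mm, with a divider at y = -44 mm (top at 15 mm); the small jar seat, a round collar of 67 mm inside diameter, at y = +4 mm; the drink seat, 78 mm inside, at y = +96 mm. Collar tops at 13 mm.
- blue_tray: Blue plastic serving tray, loose, 140 (x) x 292 (y) x 18 mm high, 0.6 kg. Origin: centre of its underside. Floor 5 mm thick, walls 5 mm. Centred on x = 0: the square roll compartment, 130 x 96 mm inside, centre y = -94 mm, with a divider at y = -44 mm (top at 15 mm); the small jar seat, a round collar of 67 mm inside diameter, at y = +4 mm; the drink seat, 78 mm inside, at y = +96 mm. Collar tops at 13 mm.
- floury_roll: Small round golden-brown bread roll with a pale floury top, firm, 64 mm across (widest and upright-sided from 15 to 27 mm above its underside), 47 mm high, about 0.06 kg. Origin: centre of its underside. On a wooden board 18 mm thick, in a row along y, neighbours 95 mm or more away (centres).
- sesame_roll: Small round dark brown bread roll with pale sesame seeds on top, firm, same shape and size: 64 mm across (widest and upright-sided from 15 to 27 mm above its underside), 47 mm high, about 0.06 kg. Origin: centre of its underside. On a wooden board 18 mm thick, in a row along y, neighbours 95 mm or more away (centres).
- red_can: Small red drink can with a white band and bare aluminium ends, closed, 53 mm across, upright-sided from 6 to 82 mm, 88 mm high, about 0.17 kg. Origin: centre of its underside. In a steel pan (floor 4 mm, rim 10 mm high, 130 mm deep in x), in a row along y, neighbours 85 mm or more away (centres).
- water_bottle: Small pale-blue bottle of water with a white paper band and a white cap, closed, 54 mm across and upright-sided up to 86 mm, then narrowing to the cap (29 mm across); 120 mm high, about 0.22 kg. Origin: centre of its underside. In a steel pan (floor 4 mm, rim 10 mm high, 130 mm deep in x), in a row along y, neighbours 85 mm or more away (centres).
- ketchup_jar: Small dark-red jar with a bright red lid, 46 mm across, upright-sided from 3 to 36 mm, lid 45 mm across from 39 to 50 mm (its top), about 0.09 kg. Origin: centre of its underside. In a steel pan (floor 4 mm, rim 10 mm high, 130 mm deep in x), in a row along y, neighbours 85 mm or more away (centres).
- mustard_jar: Bystander, not ordered: small yellow jar with a yellow lid, 46 mm across, 50 mm high. Origin: centre of its underside. In a steel pan (floor 4 mm, rim 10 mm high, 130 mm deep in x), in a row along y, neighbours 85 mm or more away (centres).
- long_roll: Bystander, not ordered: long golden roll with slanting pale cuts, 100 mm along its x, 46 mm wide, 34 mm high. Origin: centre of its underside. On a wooden board 18 mm thick, in a row along y, neighbours 95 mm or more away (centres).
- salt_shaker: Bystander: glass salt shaker with a steel top, 48 mm across, 80 mm high, standing on the counter beyond the trays. Origin: centre of its underside.
Not all that is in view belongs to the job. What is shaped like the ketchup_jar but purple or turquoise is not meant.

How it is judged (in metres and radians):
At the end, for the whole second after the job is handed in: All five upright (0.12 rad) on the floor (6 mm) of the right tray, released, at rest: rolls within 36 mm (x) and 18 mm (y) of their compartment's centre, drinks within 16 mm and ketchup within 15 mm of their seats' centres. Trays flat, within 40 mm of their start (x of floury_roll in the frame of orange_tray between -0.036 and 0.036 m and y of floury_roll in the frame of orange_tray between -0.112 and -0.076 m and z of floury_roll in the frame of orange_tray between -0.001 and 0.011 m and angle between each of floury_roll, red_can, sesame_roll, water_bottle, ketchup_jar's own z axis and vertical below 0.12 rad and linear speed of each of floury_roll, red_can, sesame_roll, water_bottle, ketchup_jar, orange_tray, blue_tray below 0.02 m/s and x of red_can in the frame of orange_tray between -0.016 and 0.016 m and y of red_can in the frame of orange_tray between 0.08 and 0.112 m and z of red_can in the frame of orange_tray between -0.001 and 0.011 m and x of sesame_roll in the frame of blue_tray between -0.036 and 0.036 m and y of sesame_roll in the frame of blue_tray between -0.112 and -0.076 m and z of sesame_roll in the frame of blue_tray between -0.001 and 0.011 m and x of water_bottle in the frame of blue_tray between -0.016 and 0.016 m and y of water_bottle in the frame of blue_tray between 0.08 and 0.112 m and z of water_bottle in the frame of blue_tray between -0.001 and 0.011 m and x of ketchup_jar in the frame of blue_tray between -0.015 and 0.015 m and y of ketchup_jar in the frame of blue_tray between -0.011 and 0.019 m and z of ketchup_jar in the frame of blue_tray between -0.001 and 0.011 m and angle between each of orange_tray, blue_tray's own z axis and vertical below 0.05 rad and distance of each of orange_tray, blue_tray from where it was at the start of the episode below 0.04 m); the robot touches nothing.
It fails at once if the mustard jar is disturbed (moved more than 25 mm or tipped) (distance of mustard_jar from where it was at the start of the episode above 0.025 m or angle between mustard_jar's own z axis and vertical above 0.5 rad).
It fails at once if the long roll is disturbed (moved more than 25 mm or tipped) (distance of long_roll from where it was at the start of the episode above 0.025 m or angle between long_roll's own z axis and vertical above 0.5 rad).
It fails at once if the salt shaker is disturbed (moved more than 25 mm or tipped) (distance of salt_shaker from where it was at the start of the episode above 0.025 m or angle between salt_shaker's own z axis and vertical above 0.5 rad).
It fails at once if a roll, drink or jar is let fall (falls free of the fingers by more than about 25 mm) ((linear speed of red_can above 0.7 m/s and contact force between the fingers and red_can below 0.05 N) or (linear speed of water_bottle above 0.7 m/s and contact force between the fingers and water_bottle below 0.05 N) or (linear speed of ketchup_jar above 0.7 m/s and contact force between the fingers and ketchup_jar below 0.05 N) or (linear speed of floury_roll above 0.7 m/s and contact force between the fingers and floury_roll below 0.05 N) or (linear speed of sesame_roll above 0.7 m/s and contact force between the fingers and sesame_roll below 0.05 N)).
It also fails if it takes over 122 s, if anything falls off the work surface, if the arm or the gripper's body presses on something with over 40 N, if the wrist force passes 120 N, or if a joint passes its speed limit or range.

## Working session

There is one attempt and no reset: what is moved stays moved. The work goes in short steps, Python scripts to look and compute and a shell command to move; the robot and the scene stay as the last step left them, time stands still between calls to the robot, and variables do not carry over. Pictures are saved under pics/ and viewed, and the job is handed in when it is done.

```bash
mkdir -p pics
python3 - <<'E'
from plant import robot
import cv2
s=robot.state()
print(s['t'],s['tcp_pos'],s['tcp_rot'],s['gripper_width'])
for n in ['scene','top','wrist']:
    p=robot.capture(n); cv2.imwrite(f'pics/{n}0.png',p['img'])
    print(n,p['K'],p['world_from_camera'],[k for k in p])
print(robot.state()['t'])
E
```

```text
0.0 [243.21641481 602.15533682 256.84501224] [[-9.27253443e-01  3.74433952e-01 -5.17454627e-04]
 [ 3.74434286e-01  9.27252006e-01 -1.63822139e-03]
 [-1.33594869e-04 -1.71279918e-03 -9.99998524e-01]] 88.01099373234143
scene [[515.03556371   0.         278.37950567]
 [  0.         515.03556371 209.01072623]
 [  0.           0.           1.        ]] [[ 8.49516388e-01 -3.60169740e-01  3.85486270e-01  1.14990565e+03]
 [ 5.27554212e-01  5.75932316e-01 -6.24490609e-01 -9.47748654e+02]
 [ 2.90862030e-03  7.33879912e-01  6.79273004e-01  1.03224800e+03]
 [ 0.00000000e+00  0.00000000e+00  0.00000000e+00  1.00000000e+00]] ['img', 'K', 'world_from_camera', 'shot']
top [[514.10446551   0.         281.90760698]
 [  0.         514.10446551 206.84650377]
 [  0.           0.           1.        ]] [[ 2.81582380e-02  9.94881697e-01 -9.70439186e-02  4.56153920e+02]
 [-9.99600632e-01  2.77934574e-02 -5.10892835e-03 -4.49435554e+01]
 [-2.38559329e-03  9.71490208e-02  9.95266988e-01  1.45099916e+03]
 [ 0.00000000e+00  0.00000000e+00  0.00000000e+00  1.00000000e+00]] ['img', 'K', 'world_from_camera', 'shot']
wrist [[297.74782186   0.         277.3603349 ]
 [  0.         297.74782186 209.48813715]
 [  0.           0.           1.        ]] [[ 3.74156892e-01 -8.87400939e-01 -2.69306876e-01  1.74092265e+02]
 [ 9.27364626e-01  3.57652746e-01  1.09906156e-01  6.31087493e+02]
 [-1.21248213e-03 -2.90867816e-01  9.56762480e-01  3.84429611e+02]
 [ 0.00000000e+00  0.00000000e+00  0.00000000e+00  1.00000000e+00]] ['img', 'K', 'world_from_camera', 'shot']
0.15
```

View pics/scene0.png

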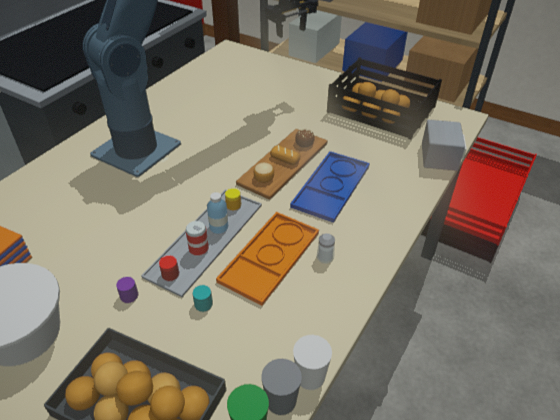

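View pics/top0.png

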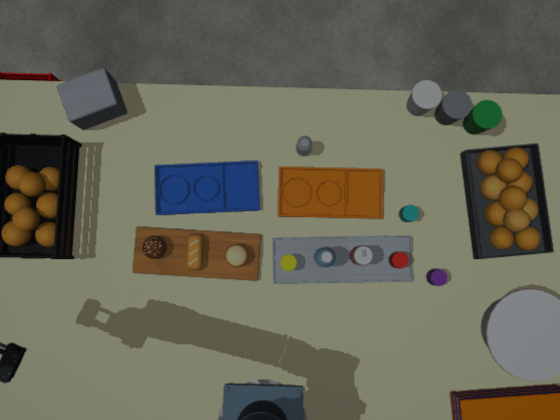

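View pics/wrist0.png

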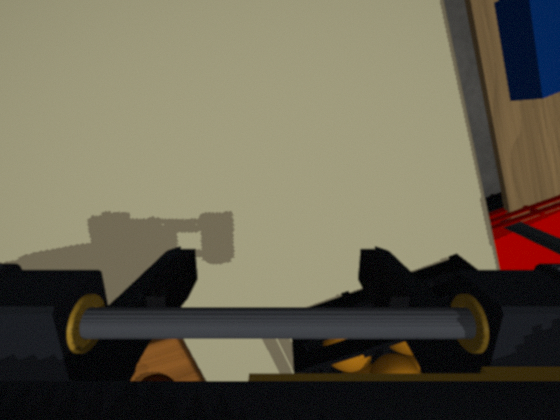

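Candidates in the top image:
- **Rolls:** dark sesame roll (154,246), long roll (195,251, bystander) and floury roll (236,256). The oranges and buns in the baskets are not meant.
- **Pan row:** mustard (289,263, bystander), water bottle (325,257), red can (361,256) and red-lidded ketchup (400,260).
- **Look-alikes:** turquoise jar (410,213) and purple jar (437,277). The grey, white and green cups at the top right are not drinks.
- **Trays:** blue on the left (207,188), orange on the right (331,193).

Next I'll localize these.

```bash
cat > h.py <<'E'
import numpy as np, cv2
from scipy.optimize import minimize
from plant import robot
def proj(p,P):
    M=np.linalg.inv(p['world_from_camera']); P=np.asarray(P,float)
    c=P@M[:3,:3].T+M[:3,3]; q=np.c_[c[:,0],-c[:,1],-c[:,2]]@p['K'].T
    return q[:,:2]/q[:,2:]
def cyl(rs):  # list of (r,z)
    a=np.linspace(0,2*np.pi,40,endpoint=False)
    return np.vstack([np.c_[r*np.cos(a),r*np.sin(a),0*a+z] for r,z in rs])
def box(x,y,z): return np.array([[sx*x/2,sy*y/2,k] for sx in(-1,1) for sy in(-1,1) for k in(0,z)])
M={'floury_roll':(cyl([(24,0),(32,15),(32,27),(24,40),(10,47)]),18),
'red_can':(cyl([(23,0),(26.5,6),(26.5,82),(24,88)]),4),
'water_bottle':(cyl([(27,0),(27,86),(14.5,105),(14.5,120)]),4),
'ketchup_jar':(cyl([(23,0),(23,36),(22.5,50)]),4),
'salt_shaker':(cyl([(24,0),(24,60),(20,80)]),0),
'long_roll':(box(100,46,30),18),
'orange_tray':(box(140,292,18),0)}
M['sesame_roll']=M['floury_roll'];M['mustard_jar']=M['ketchup_jar'];M['blue_tray']=M['orange_tray']
def unproj(p,uv,z):
    W=p['world_from_camera'];K=p['K']
    d=np.array([(uv[0]-K[0,2])/K[0,0],-(uv[1]-K[1,2])/K[1,1],-1.]); d=W[:3,:3]@d
    o=W[:3,3]; return o+d*(z-o[2])/d[2]
S=8
def fit(name,views,z0=None,x0=None,yaw=False):
    """views: list of (pic,mask)"""
    pts,zb=M[name]; zb=zb if z0 is None else z0
    def cost(v):
        c=0;a=v[2]/100 if len(v)>2 else 0
        R=np.array([[np.cos(a),-np.sin(a),0],[np.sin(a),np.cos(a),0],[0,0,1]])
        for p,m in views:
            uv=proj(p,pts@R.T+[v[0],v[1],zb]); h=cv2.convexHull(uv.astype(np.float32))
            im=np.zeros(m.shape,np.uint8); im2=im.copy()
            cv2.fillConvexPoly(im,np.round(h*256).astype(np.int32),1,shift=8)
            c+=1-(im.astype(bool)&m).sum()/max(1,(im.astype(bool)|m).sum())
        return c
    if x0 is None:
        p,m=views[0]; r,cc=np.nonzero(m); x0=unproj(p,(cc.mean(),r.mean()),zb+pts[:,2].max()/2)[:2]
    x0=list(x0)+([0] if yaw else [])
    best=None
    for st in (15,6,3):
        s=np.vstack([x0]+[np.array(x0)+st*np.eye(len(x0))[i] for i in range(len(x0))])
        r=minimize(cost,x0,method='Nelder-Mead',options=dict(initial_simplex=s,xatol=.1,fatol=1e-4)); x0=r.x
    return r.x,r.fun
E
python3 - <<'E'
from h import *
import pickle
pt=robot.capture('top'); ps=robot.capture('scene'); print(pt['shot'],ps['shot'])
out={}
for n in M:
    v={}
    for nm,p in(('top',pt),('scene',ps)):
        t=robot.trace(p,n)
        print(n,nm,[(round(d['score'],2),[round(float(b)) for b in d['box']]) for d in t[:4]])
        v[nm]=t
    out[n]=v
pickle.dump((pt,ps,out),open('d0.pkl','wb'))
print(robot.state()['t'])
E
```

```text
4 5
floury_roll top [(0.98, [237, 257, 19, 26]), (0.39, [153, 249, 23, 28])]
floury_roll scene [(0.68, [268, 173, 22, 19])]
red_can top [(0.96, [358, 255, 22, 23])]
red_can scene [(0.85, [197, 241, 17, 34]), (0.39, [266, 174, 25, 20]), (0.2, [329, 187, 83, 77])]
water_bottle top [(0.89, [322, 257, 23, 18])]
water_bottle scene [(0.7, [219, 216, 17, 41])]
ketchup_jar top [(0.83, [410, 213, 18, 15]), (0.7, [397, 259, 23, 18]), (0.7, [436, 278, 19, 18]), (0.6, [290, 265, 16, 19])]
ketchup_jar scene [(0.7, [128, 292, 22, 32]), (0.61, [203, 298, 22, 27]), (0.58, [171, 271, 23, 28])]
salt_shaker top [(0.56, [288, 264, 13, 17]), (0.49, [303, 147, 16, 24])]
salt_shaker scene [(0.87, [326, 250, 19, 31])]
long_roll top [(0.71, [194, 253, 20, 39])]
long_roll scene [(0.64, [288, 156, 28, 18])]
orange_tray top [(0.92, [331, 192, 105, 55]), (0.74, [397, 260, 28, 18])]
orange_tray scene [(0.76, [268, 260, 103, 94])]
sesame_roll top [(0.63, [154, 250, 23, 27])]
sesame_roll scene [(0.61, [305, 137, 18, 15]), (0.19, [233, 200, 20, 19])]
mustard_jar top [(0.63, [289, 263, 11, 17])]
mustard_jar scene [(0.79, [236, 201, 14, 18])]
blue_tray top [(0.93, [205, 189, 109, 53])]
blue_tray scene [(0.77, [330, 186, 80, 75])]
1.25
```

Run:
```python
from h import *
import pickle
pt,ps,out=pickle.load(open('d0.pkl','rb'))
pick={'ketchup_jar':(1,2),'salt_shaker':(1,0)}
ov={'top':pt['img'].copy(),'scene':ps['img'].copy()}
res={}
for n in M:
    i,j=pick.get(n,(0,0))
    vt=(pt,out[n]['top'][i]['pixels']);vs=(ps,out[n]['scene'][j]['pixels'])
    # colour masks for the trays
    yaw='tray' in n
    a,fa=fit(n,[vt],yaw=yaw); b,fb=fit(n,[vs],yaw=yaw,x0=a[:2]); c,fc=fit(n,[vt,vs],yaw=yaw,x0=a[:2])
    print(n,a.round(1),round(fa,2),b.round(1),round(fb,2),c.round(1),round(fc,2))
    res[n]=c
    for k,p in(('top',pt),('scene',ps)):
        an=c[2]/100 if yaw else 0
        R=np.array([[np.cos(an),-np.sin(an),0],[np.sin(an),np.cos(an),0],[0,0,1]])
        h=cv2.convexHull(proj(p,M[n][0]@R.T+[c[0],c[1],M[n][1]]).astype(np.float32))
        cv2.polylines(ov[k],[np.round(h*16).astype(np.int32)],True,(255,0,255),1,cv2.LINE_AA,4)
pickle.dump(res,open('res0.pkl','wb'))
cv2.imwrite('pics/ov_top.png',cv2.resize(ov['top'][130:300,120:450],(800,412),interpolation=cv2.INTER_CUBIC))
cv2.imwrite('pics/ov_scene.png',cv2.resize(ov['scene'][110:320,110:390],(800,600),interpolation=cv2.INTER_CUBIC))
```

```text
floury_roll [459.1  84.1] 0.09 [463.4  79.9] 0.18 [459.4  82.8] 0.27
red_can [ 469.  -251.1] 0.13 [ 469.3 -256.3] 0.13 [ 468.4 -252.9] 0.28
water_bottle [ 460. -155.] 0.14 [ 462.2 -154.5] 0.14 [ 459.9 -152.3] 0.29
ketchup_jar [ 457.3 -359.5] 0.14 [ 460.3 -360.7] 0.13 [ 460.1 -360.6] 0.29
salt_shaker [770.6 -92.4] 0.14 [770.5 -92. ] 0.23 [770.6 -92.4] 0.37
long_roll [465.9 199. ] 0.21 [469.6 196.6] 0.22 [466.4 201.8] 0.42
orange_tray [ 6.433e+02 -1.697e+02  6.000e-01] 0.02 [ 6.444e+02 -1.727e+02  1.000e-01] 0.02 [ 6.436e+02 -1.709e+02  5.000e-01] 0.04
sesame_roll [475.1 311.5] 0.06 [476.3 307.6] 0.03 [475.6 309.1] 0.14
mustard_jar [443.  -59.5] 0.18 [443.9 -59.5] 0.17 [443.9 -59.5] 0.36
blue_tray [647.  177.3   7.8] 0.02 [648.2 174.1   8.5] 0.02 [647.8 175.6   8.4] 0.06
```

View pics/ov_top.png

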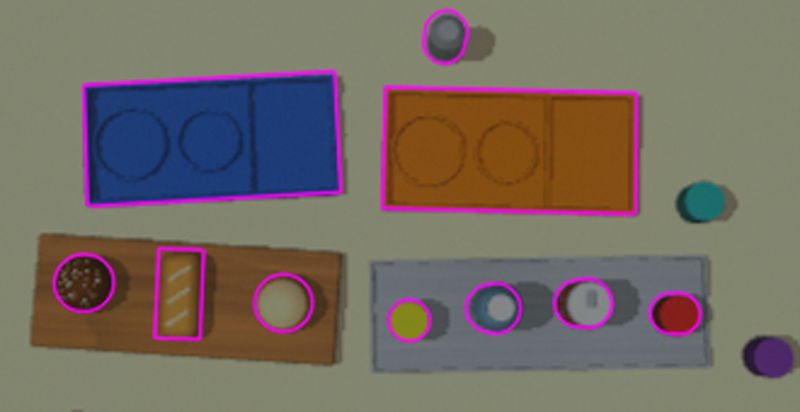

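View pics/ov_scene.png

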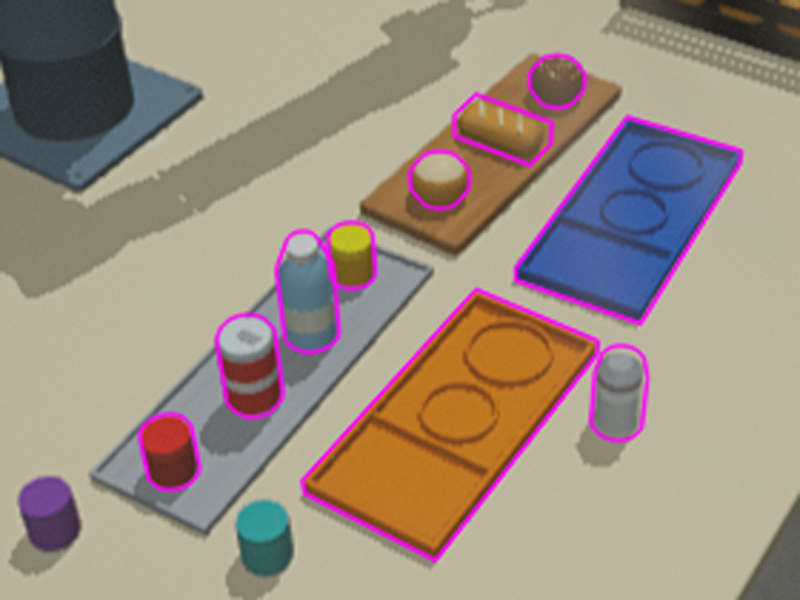

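The fits match in both views. In the top crop, magenta outlines sit on the sesame roll (85,283), floury roll (283,303), bottle (493,308), can (583,303) and red-lidded ketchup (677,314). The purple and turquoise jars are left out. Everything will be gripped with the jaws along world x. I start with the sesame roll, moving above it and turning the tool.

```bash
python3 -m creep '[[[-0.325,-0.184,0.077],1.187,0],[[-0.325,-0.184,0.077],1.187,0],[[-0.325,-0.184,0.077],1.187,0],[[-0.325,-0.184,0.077],1.187,0],[[-0.325,-0.184,0.077],1.187,0],[[-0.325,-0.184,0.077],1.187,0],[[-0.325,-0.184,0.077],1.187,0],[[-0.325,-0.184,0.077],1.187,0],[[-0.325,-0.184,0.077],1.187,0],[[-0.325,-0.184,0.077],1.187,0],[[-0.325,-0.184,0.077],1.187,0],[[-0.325,-0.184,0.077],1.187,0]]'
python3 - <<'E'
from h import *
s=robot.state();print(s['t'],s['tcp_pos'],s['tcp_rot'],s['joint_positions'])
p=robot.capture('wrist');cv2.imwrite('pics/w1.png',p['img'])
E
```

```text
t: 2.25
tcp_pos: [475.6, 310.9, 180.7]
tcp_rot: [[-0.002, 1.0, -0.0], [1.0, 0.002, 0.0], [0.0, -0.0, -1.0]]
ft_force: [-0.1, 0.3, -0.1]
gripper_width: 87.9
2.25 [475.61705252 310.91180073 180.72491439] [[-1.98599803e-03  9.99997969e-01 -3.43582263e-04]
 [ 9.99997956e-01  1.98612849e-03  3.79792256e-04]
 [ 3.80473883e-04 -3.42827294e-04 -9.99999869e-01]] [-0.89579484  0.50885039  0.3149251   1.83829039 -0.20731827  0.82647537
 -0.47508195]
```

View pics/w1.png

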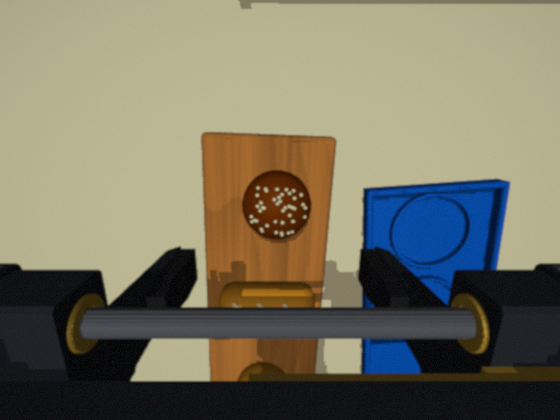

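Run:
```python
from h import *
p=robot.capture('wrist');s=robot.state()
t=s['tcp_pos']
print('tcp',proj(p,[t,[t[0],t[1],t[2]+-140]]), 'roll mid', proj(p,[[475.7,309.5,41],[475.7,309.5,60]]))
print(unproj(p,(277,205),41),p['world_from_camera'][:3,3])
for d in robot.trace(p,'sesame_roll')[:2]: print(d['score'],d['box'], fit('sesame_roll',[(p,d['pixels'])]))
```

```text
tcp [[275.7667003  281.94695411]
 [276.60357723 203.55772487]] roll mid [[277.58959291 206.69215352]
 [277.59573235 212.78574537]]
[475.14150453 311.14416073  41.        ] [475.25667377 387.65221442 308.43672678]
0.76 [275.2, 208.0, 70.5, 67.8] (array([475.26828265, 309.64520924]), np.float64(0.024746027611357135))
```

The wrist view shows the sesame roll at (277,205), which agrees with the fit to about 1 mm. Now I descend and grip.

```bash
python3 -m creep '[[[-0.001,0,0.04],0,0],[[-0.001,0,0.08],0,0],[[-0.001,0,0.11],0,0],[[-0.001,0,0.13],0,0],[[-0.001,0,0.138],0,0],[[-0.001,0,0.138],0,0],[[-0.001,0,0.138],0,1],[[-0.001,0,0.138],0,1],[[-0.001,0,0.138],0,1],[[-0.001,0,0.138],0,1],[[-0.001,0,0.138],0,1],[[-0.001,0,0.138],0,1]]'
```

```text
t: 3.4
tcp_pos: [476.4, 310.1, 44.0]
tcp_rot: [[-0.0, 1.0, 0.001], [1.0, 0.0, 0.001], [0.001, 0.001, -1.0]]
ft_force: [-2.3, 0.7, 7.5]
gripper_width: 62.8
```

```bash
python3 -m creep '[[[0,0,-0.01],0,1],[[0,0,-0.03],0,1],[[0,0,-0.06],0,1],[[-0.02,0.015,-0.09],0,1],[[-0.05,0.035,-0.09],0,1],[[-0.08,0.06,-0.09],0,1],[[-0.11,0.085,-0.09],0,1],[[-0.14,0.11,-0.09],0,1],[[-0.17,0.135,-0.09],0,1],[[-0.2,0.16,-0.09],0,1],[[-0.22,0.174,-0.09],0,1],[[-0.228,0.179,-0.09],0,1]]'
```

```text
t: 4.4
tcp_pos: [657.2, 75.5, 133.9]
tcp_rot: [[0.006, 1.0, 0.003], [1.0, -0.006, -0.003], [-0.003, 0.003, -1.0]]
ft_force: [-0.6, -0.5, 0.3]
gripper_width: 62.3
```

```bash
python3 -m creep '[[[0,0,0],0,1],[[0,0,0],0,1],[[0,0,0],0,1]]'
python3 - <<'E'
from h import *
p=robot.capture('wrist');cv2.imwrite('pics/w2.png',p['img'])
print(proj(p,[[655.2,82,5],[655.2-5.2,82+48,15]]))
E
```

```text
t: 4.65
tcp_pos: [653.7, 84.2, 132.7]
tcp_rot: [[-0.003, 1.0, -0.001], [1.0, 0.003, 0.002], [0.002, -0.001, -1.0]]
ft_force: [0.1, 0.9, -0.4]
gripper_width: 62.8
[[278.61446359 210.19766403]
 [272.53869584 157.57717838]]
```

View pics/w2.png

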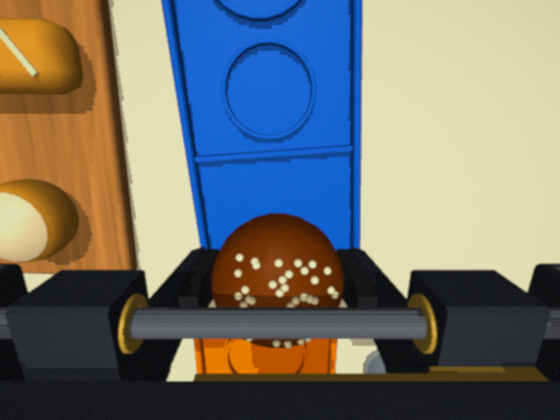

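The roll is held at (278,265) and the divider shows at (272,157), where it was predicted. I lower and release.

```bash
python3 -m creep '[[[0,0,0.035],0,1],[[0,0,0.065],0,1],[[0,0,0.085],0,1],[[0,0,0.093],0,1],[[0,0,0.098],0,1],[[0,0,0.101],0,1],[[0,0,0.101],0,1],[[0,0,0.101],0,1]]'
```

```text
t: 5.37
tcp_pos: [655.8, 81.7, 33.0]
tcp_rot: [[-0.0, 1.0, 0.002], [1.0, 0.0, 0.0], [0.0, 0.002, -1.0]]
ft_force: [0.2, -0.1, -0.1]
gripper_width: 63.0
```

```bash
python3 -m creep '[[[0,0,0.002],0,1],[[0,0,0.002],0,1],[[0,0,0.002],0,1]]'
```

```text
t: 5.62
tcp_pos: [656.1, 81.6, 31.1]
tcp_rot: [[-0.0, 1.0, 0.003], [1.0, 0.0, 0.001], [0.001, 0.003, -1.0]]
ft_force: [0.7, 0.3, 6.0]
gripper_width: 62.8
```

Contact at 6 N, so I release, lift and go to the floury roll.

```bash
python3 -m creep '[[[0,0,0],0,0.13],[[0,0,0],0,0.13],[[0,0,0],0,0.13],[[0,0,-0.005],0,0.13],[[0,0,-0.03],0,0.1],[[0,0,-0.07],0,0],[[0,0,-0.11],0,0],[[0,-0.04,-0.13],0,0],[[0,-0.08,-0.14],0,0],[[0,-0.12,-0.14],0,0],[[0,-0.16,-0.14],0,0],[[0,-0.194,-0.14],0,0]]'; python3 -m creep '[[[0,0,0],0,0],[[0,0,0],0,0],[[0,0,0],0,0],[[0,0,0],0,0]]';python3 - <<'E'
from h import *
p=robot.capture('wrist');cv2.imwrite('pics/w3.png',p['img'])
s=robot.state();print(s['tcp_pos'])
for d in robot.trace(p,'floury_roll')[:2]: print(d['score'],d['box'], fit('floury_roll',[(p,d['pixels'])]))
p=robot.capture('top');cv2.imwrite('pics/t3.png',p['img'])
E
```

```text
t: 6.62
tcp_pos: [457.8, 81.2, 170.0]
tcp_rot: [[-0.0, 1.0, -0.001], [1.0, 0.0, 0.001], [0.001, -0.001, -1.0]]
ft_force: [0.0, 0.2, 0.1]
gripper_width: 88.3
t: 6.95
tcp_pos: [462.5, 81.5, 170.1]
tcp_rot: [[0.0, 1.0, 0.002], [1.0, -0.0, 0.0], [0.0, 0.002, -1.0]]
ft_force: [-0.0, -0.0, -0.0]
gripper_width: 88.3
[462.39599184  81.39624865 169.96660145]
0.86 [272.4, 203.3, 71.0, 72.5] (array([458.87365253,  83.34864877]), np.float64(0.03707270101107363))
0.37 [477.4, 128.3, 165.3, 256.6] (array([641.78223629, 208.75560396]), np.float64(0.7896854108181635))
```

View pics/w3.png

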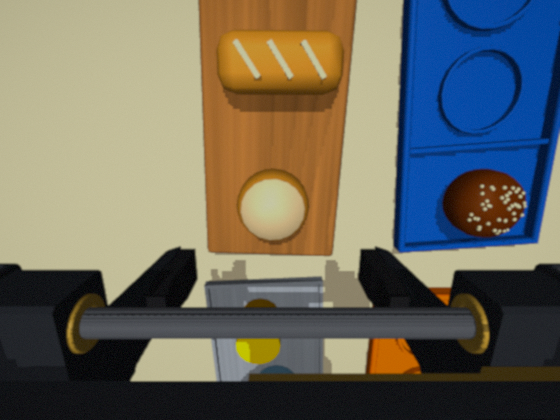

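View pics/t3.png

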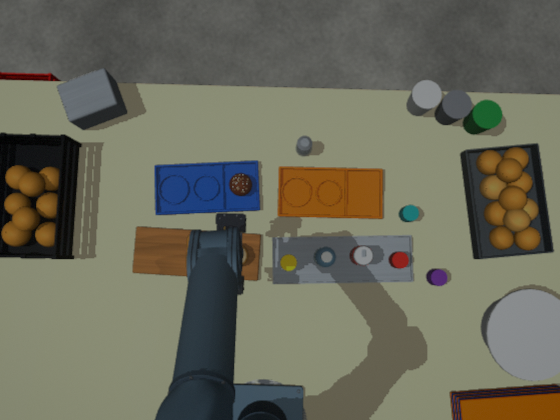

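The sesame roll lies in the blue compartment, at (485,203) in the wrist view. The floury roll is at (273,204), about (459.5, 83) mm. I descend and grip it.

```bash
python3 -m creep '[[[0.001,-0.003,0.04],0,0],[[0.001,-0.003,0.08],0,0],[[0.001,-0.003,0.11],0,0],[[0.001,-0.003,0.12],0,0],[[0.001,-0.003,0.125],0,0],[[0.001,-0.003,0.125],0,0],[[0.001,-0.003,0.125],0,1],[[0.001,-0.003,0.125],0,1],[[0.001,-0.003,0.125],0,1],[[0.001,-0.003,0.125],0,1],[[0.001,-0.003,0.125],0,1],[[0.001,-0.003,0.125],0,1]]'
```

```text
t: 8.1
tcp_pos: [458.7, 82.7, 45.8]
tcp_rot: [[0.0, 1.0, 0.002], [1.0, -0.0, 0.001], [0.001, 0.002, -1.0]]
ft_force: [-0.9, -0.4, 8.4]
gripper_width: 62.9
```

```bash
python3 -m creep '[[[0,0,-0.01],0,1],[[0,0,-0.03],0,1],[[0,0,-0.06],0,1],[[0,0.02,-0.09],0,1],[[-0.03,0.05,-0.1],0,1],[[-0.06,0.075,-0.1],0,1],[[-0.09,0.1,-0.1],0,1],[[-0.12,0.12,-0.1],0,1],[[-0.15,0.14,-0.1],0,1],[[-0.18,0.16,-0.1],0,1],[[-0.21,0.175,-0.1],0,1],[[-0.24,0.185,-0.1],0,1]]'; python3 -m creep '[[[-0.03,0,0],0,1],[[-0.06,0,0],0,1],[[-0.085,0,0],0,1],[[-0.1,0,0],0,1],[[-0.108,0,0],0,1],[[-0.108,0,0],0,1],[[-0.108,0,0],0,1],[[-0.108,0,0],0,1]]';python3 - <<'E'
from h import *
p=robot.capture('wrist');cv2.imwrite('pics/w4.png',p['img'])
print(robot.state()['tcp_pos'],proj(p,[[644.2,-265,5],[644,-265+48,15]]))
E
```

```text
t: 9.1
tcp_pos: [644.1, -158.9, 145.6]
tcp_rot: [[-0.001, 1.0, 0.001], [1.0, 0.001, -0.0], [-0.0, 0.001, -1.0]]
ft_force: [0.8, 0.2, -0.1]
gripper_width: 62.8
t: 9.77
tcp_pos: [643.5, -262.8, 144.7]
tcp_rot: [[-0.003, 1.0, -0.0], [1.0, 0.003, 0.002], [0.002, 0.0, -1.0]]
ft_force: [0.1, 0.1, -0.6]
gripper_width: 62.8
[ 643.48875638 -262.9232464   144.68303802] [[277.51672045 206.40762172]
 [277.45861226 155.81708577]]
```

View pics/w4.png

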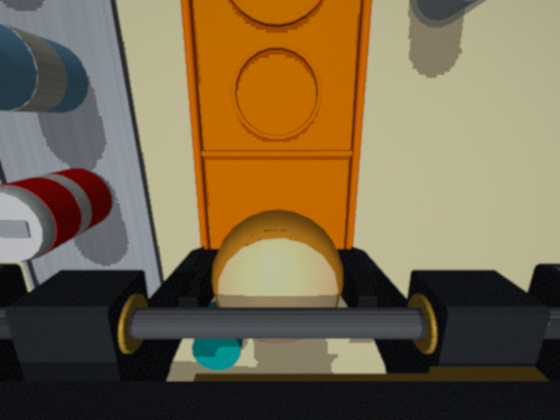

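The divider is at (277,155) as predicted. I lower.

```bash
python3 -m creep '[[[-0.001,0,0.04],0,1],[[-0.001,0,0.075],0,1],[[-0.001,0,0.095],0,1],[[-0.001,0,0.103],0,1],[[-0.001,0,0.108],0,1],[[-0.001,0,0.111],0,1],[[-0.001,0,0.113],0,1],[[-0.001,0,0.113],0,1],[[-0.001,0,0.113],0,1]]'
```

```text
t: 10.57
tcp_pos: [643.8, -266.9, 33.1]
tcp_rot: [[-0.0, 1.0, 0.002], [1.0, 0.0, -0.001], [-0.001, 0.002, -1.0]]
ft_force: [0.4, -0.8, -0.2]
gripper_width: 63.3
```

```bash
python3 -m creep '[[[0.001,0,0.002],0,1],[[0.001,0,0.002],0,1],[[0.001,0,0.002],0,1]]'
```

```text
t: 10.82
tcp_pos: [643.8, -266.9, 32.8]
tcp_rot: [[0.0, 1.0, 0.002], [1.0, -0.0, -0.001], [-0.001, 0.002, -1.0]]
ft_force: [-3.6, 0.3, 13.1]
gripper_width: 62.7
```

Contact. I release, lift and go over the can at (469,-254).

```bash
python3 -m creep '[[[0,0,0],0,0.13],[[0,0,0],0,0.13],[[0,0,0],0,0.13],[[0,0,-0.005],0,0.13],[[0,0,-0.03],0,0.1],[[0,0,-0.07],0,0],[[0,0,-0.11],0,0],[[0,0,-0.14],0,0],[[0.003,-0.04,-0.16],0,0],[[0.006,-0.08,-0.16],0,0],[[0.01,-0.12,-0.16],0,0],[[0.013,-0.15,-0.16],0,0]]'; python3 -m creep '[[[0,-0.02,0],0,0],[[0,-0.025,0],0,0],[[0,-0.025,0],0,0],[[0,-0.025,0],0,0],[[0,-0.025,0],0,0]]';python3 - <<'E'
from h import *
p=robot.capture('wrist');cv2.imwrite('pics/w5.png',p['img'])
print(robot.state()['tcp_pos'])
for d in robot.trace(p,'red_can')[:2]: print(d['score'],d['box'], fit('red_can',[(p,d['pixels'])]))
E
```

```text
t: 11.82
tcp_pos: [489.5, -252.5, 190.3]
tcp_rot: [[0.001, 1.0, -0.001], [1.0, -0.001, 0.0], [0.0, -0.001, -1.0]]
ft_force: [0.1, -0.7, -0.3]
gripper_width: 88.0
t: 12.23
tcp_pos: [469.6, -252.5, 189.9]
tcp_rot: [[-0.001, 1.0, 0.001], [1.0, 0.001, -0.0], [-0.0, 0.001, -1.0]]
ft_force: [0.0, 0.1, 0.2]
gripper_width: 88.2
[ 469.52260634 -252.50295833  189.78525546]
0.86 [275.3, 210.4, 64.6, 77.1] (array([ 468.30883853, -254.09941819]), np.float64(0.018457648546144068))
```

View pics/w5.png

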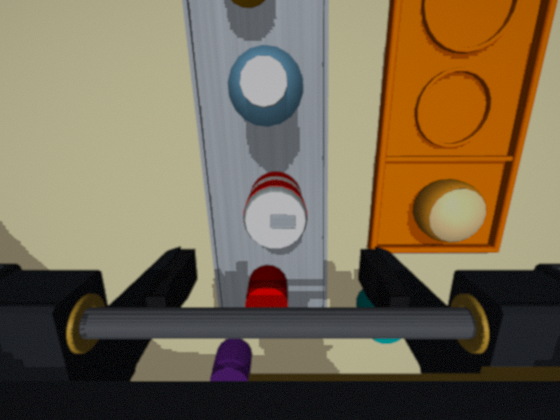

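The floury roll is placed at (450,210). The can shows at (275,205), about (468,-254). I descend and grip.

```bash
python3 -m creep '[[[-0.001,-0.001,0.04],0,0],[[-0.001,-0.001,0.08],0,0],[[-0.001,-0.001,0.11],0,0],[[-0.001,-0.001,0.125],0,0],[[-0.001,-0.001,0.13],0,0],[[-0.001,-0.001,0.13],0,0],[[-0.001,-0.001,0.13],0,1],[[-0.001,-0.001,0.13],0,1],[[-0.001,-0.001,0.13],0,1],[[-0.001,-0.001,0.13],0,1],[[-0.001,-0.001,0.13],0,1],[[-0.001,-0.001,0.13],0,1]]'
```

```text
t: 13.33
tcp_pos: [467.4, -253.7, 60.3]
tcp_rot: [[-0.0, 1.0, 0.001], [1.0, 0.0, -0.0], [-0.0, 0.001, -1.0]]
ft_force: [0.8, 0.2, 2.6]
gripper_width: 52.2
```

```bash
python3 -m creep '[[[0,0,-0.02],0,1],[[0,0,-0.05],0,1],[[0,0.02,-0.08],0,1],[[0,0.05,-0.1],0,1],[[0,0.085,-0.1],0,1],[[0.03,0.115,-0.1],0,1],[[0.06,0.14,-0.1],0,1],[[0.09,0.16,-0.1],0,1],[[0.12,0.17,-0.1],0,1],[[0.15,0.176,-0.1],0,1],[[0.17,0.176,-0.1],0,1],[[0.179,0.176,-0.1],0,1]]'; python3 -m creep '[[[0,0,0],0,1],[[0,0,0],0,1],[[0,0,0],0,1],[[0,0,0],0,1]]';python3 - <<'E'
from h import *
p=robot.capture('wrist');cv2.imwrite('pics/w6.png',p['img'])
print(robot.state()['tcp_pos'],proj(p,[[643.4,-75,5],[643.4,-75+47,10],[643.4-65,-75+50,18],[643.4+65,-75+50,18]]))
E
```

```text
t: 14.33
tcp_pos: [642.9, -69.6, 159.0]
tcp_rot: [[-0.005, 1.0, -0.001], [1.0, 0.005, 0.003], [0.003, -0.001, -1.0]]
ft_force: [0.1, -0.4, -2.1]
gripper_width: 52.5
t: 14.67
tcp_pos: [642.5, -77.3, 159.9]
tcp_rot: [[0.003, 1.0, -0.0], [1.0, -0.003, -0.001], [-0.001, -0.0, -1.0]]
ft_force: [0.6, 0.3, -3.0]
gripper_width: 52.2
[642.53530011 -76.9438659  159.84639294] [[277.72869142 197.1735642 ]
 [277.60265148 148.89537132]
 [204.42753199 146.55926461]
 [350.80423537 146.11985387]]
```

View pics/w6.png

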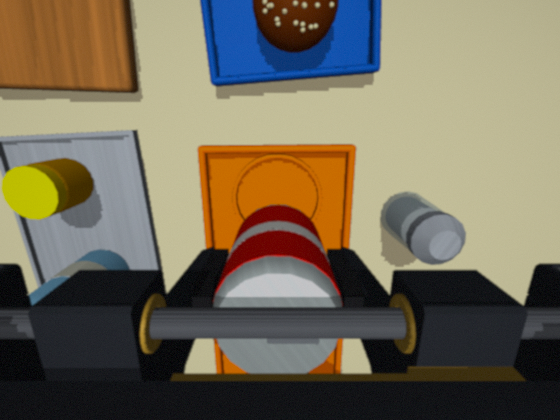

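The seat ring is centred at (277,197) as predicted, and the shaker at (425,228) is clear. I lower.

```bash
python3 -m creep '[[[0,0.001,0.03],0,1],[[0,0.001,0.06],0,1],[[0,0.001,0.08],0,1],[[0,0.001,0.088],0,1],[[0,0.001,0.093],0,1],[[0,0.001,0.096],0,1],[[0,0.001,0.098],0,1],[[0,0.001,0.098],0,1],[[0,0.001,0.098],0,1]]'
```

```text
t: 15.47
tcp_pos: [644.6, -74.8, 62.8]
tcp_rot: [[-0.0, 1.0, 0.002], [1.0, 0.0, -0.0], [-0.0, 0.002, -1.0]]
ft_force: [-0.5, 0.3, -2.0]
gripper_width: 52.5
```

```bash
python3 -m creep '[[[0,-0.001,0.002],0,1],[[0,-0.001,0.002],0,1],[[0,-0.001,0.002],0,1]]'
```

```text
t: 15.72
tcp_pos: [644.2, -74.7, 61.4]
tcp_rot: [[-0.0, 1.0, 0.003], [1.0, 0.0, -0.0], [-0.0, 0.003, -1.0]]
ft_force: [-0.8, 0.1, 5.9]
gripper_width: 52.3
```

Contact. I release, lift and go to the bottle.

```bash
python3 -m creep '[[[0,0,0],0,0.2],[[0,0,0],0,0.2],[[0,0,0],0,0.2],[[0,0,-0.01],0,0.2],[[0,0,-0.04],0,0.2],[[0,0,-0.08],0,0.1],[[0,0,-0.12],0,0],[[-0.02,-0.02,-0.145],0,0],[[-0.035,-0.055,-0.15],0,0],[[-0.05,-0.09,-0.15],0,0],[[-0.06,-0.125,-0.15],0,0],[[-0.07,-0.155,-0.15],0,0]]'; python3 -m creep '[[[-0.01,-0.025,0],0,0],[[-0.01,-0.028,0],0,0],[[-0.01,-0.028,0],0,0],[[-0.01,-0.028,0],0,0],[[-0.01,-0.028,0],0,0]]';python3 - <<'E'
from h import *
p=robot.capture('wrist');cv2.imwrite('pics/w7.png',p['img'])
print(robot.state()['tcp_pos'])
for d in robot.trace(p,'water_bottle')[:2]: print(d['score'],d['box'], fit('water_bottle',[(p,d['pixels'])]))
E
```

```text
t: 16.72
tcp_pos: [485.4, -145.4, 210.4]
tcp_rot: [[0.001, 1.0, 0.0], [1.0, -0.001, 0.0], [0.0, 0.0, -1.0]]
ft_force: [0.3, 0.0, 0.2]
gripper_width: 88.6
t: 17.13
tcp_pos: [461.3, -154.0, 210.1]
tcp_rot: [[-0.001, 1.0, 0.001], [1.0, 0.001, -0.0], [-0.0, 0.001, -1.0]]
ft_force: [0.7, 0.2, -0.2]
gripper_width: 88.4
[ 461.21578385 -154.04242215  209.92036164]
0.65 [275.9, 204.2, 59.7, 76.2] (array([ 461.8887638 , -154.74591415]), np.float64(0.03062330623306231))
```

View pics/w7.png

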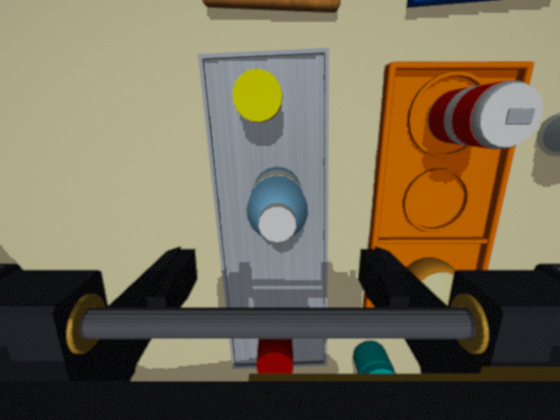

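The can stands in its seat (470,115). The bottle is at (277,205), about (461.5,-154.5). I descend and grip at 80 mm, which leaves its cap clear of the gripper body.

```bash
python3 -m creep '[[[0,0,0.04],0,0],[[0,0,0.08],0,0],[[0,0,0.105],0,0],[[0,0,0.12],0,0],[[0,0,0.126],0,0],[[0,0,0.126],0,0],[[0,0,0.126],0,1],[[0,0,0.126],0,1],[[0,0,0.126],0,1],[[0,0,0.126],0,1],[[0,0,0.126],0,1],[[0,0,0.126],0,1]]'
```

```text
t: 18.23
tcp_pos: [460.5, -154.6, 84.3]
tcp_rot: [[-0.0, 1.0, 0.001], [1.0, 0.0, -0.0], [-0.0, 0.001, -1.0]]
ft_force: [0.8, -0.4, 3.0]
gripper_width: 52.4
```

```bash
python3 -m creep '[[[0,0,-0.02],0,1],[[0,0,-0.05],0,1],[[0,0,-0.08],0,1],[[0.01,0.01,-0.105],0,1],[[0.035,0.025,-0.12],0,1],[[0.065,0.045,-0.12],0,1],[[0.1,0.065,-0.12],0,1],[[0.135,0.085,-0.12],0,1],[[0.17,0.105,-0.12],0,1],[[0.205,0.125,-0.12],0,1],[[0.24,0.145,-0.12],0,1],[[0.275,0.16,-0.12],0,1]]'; python3 -m creep '[[[0.03,0.01,0],0,1],[[0.065,0.017,0],0,1],[[0.095,0.02,0],0,1],[[0.12,0.02,0],0,1],[[0.14,0.02,0],0,1],[[0.148,0.02,0],0,1],[[0.151,0.019,0],0,1],[[0.151,0.019,0],0,1],[[0.151,0.019,0],0,1],[[0.151,0.019,0],0,1]]';python3 - <<'E'
from h import *
p=robot.capture('wrist');cv2.imwrite('pics/w8.png',p['img'])
print(robot.state()['tcp_pos'],proj(p,[[639.8,271.4,10]]),proj(p,[[635.9,271.4+49.8,18]]))
E
```

```text
t: 19.23
tcp_pos: [620.6, 122.3, 203.4]
tcp_rot: [[-0.0, 1.0, -0.0], [1.0, 0.0, -0.0], [-0.0, -0.0, -1.0]]
ft_force: [0.9, -0.2, -2.9]
gripper_width: 53.2
t: 20.07
tcp_pos: [639.3, 269.0, 203.9]
tcp_rot: [[0.003, 1.0, 0.0], [1.0, -0.003, -0.001], [-0.001, 0.0, -1.0]]
ft_force: [-0.6, 0.4, -1.3]
gripper_width: 53.3
[639.30655987 269.23755736 203.90370903] [[277.28875849 188.20394641]] [[273.38107215 142.67054777]]
```

View pics/w8.png

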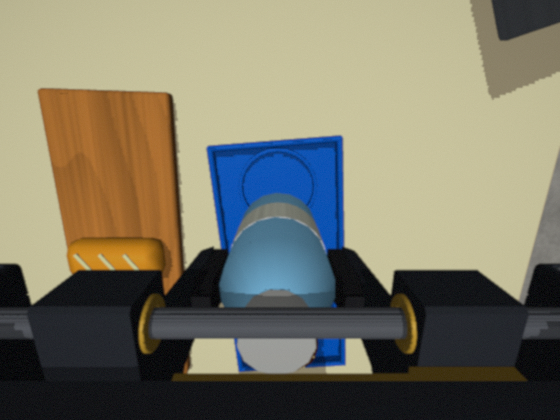

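The seat ring at (278,187) matches the prediction. I lower.

```bash
python3 -m creep '[[[0,0,0.035],0,1],[[0,0,0.07],0,1],[[0,0,0.095],0,1],[[0,0,0.107],0,1],[[0,0,0.112],0,1],[[0,0,0.115],0,1],[[0,0,0.117],0,1],[[0,0,0.117],0,1],[[0,0,0.117],0,1]]'
```

```text
t: 20.87
tcp_pos: [639.8, 271.7, 88.3]
tcp_rot: [[0.0, 1.0, 0.002], [1.0, -0.0, 0.001], [0.001, 0.002, -1.0]]
ft_force: [0.2, -0.2, -2.3]
gripper_width: 52.6
```

```bash
python3 -m creep '[[[0,0,0.002],0,1],[[0,0,0.003],0,1],[[0,0,0.003],0,1],[[0,0,0.003],0,1]]'
```

```text
t: 21.2
tcp_pos: [639.7, 271.8, 85.4]
tcp_rot: [[-0.0, 1.0, 0.002], [1.0, 0.0, 0.001], [0.001, 0.002, -1.0]]
ft_force: [-1.6, -1.1, 4.7]
gripper_width: 52.9
```

Contact. I release, lift clear and travel to the ketchup.

```bash
python3 -m creep '[[[0,0,0],0,0.2],[[0,0,0],0,0.2],[[0,0,0],0,0.2],[[0,0,-0.01],0,0.2],[[0,0,-0.04],0,0.2],[[0,0,-0.08],0,0.1],[[0,0,-0.115],0,0],[[0,0,-0.13],0,0],[[-0.04,-0.01,-0.13],0,0],[[-0.08,-0.02,-0.13],0,0],[[-0.12,-0.03,-0.13],0,0],[[-0.16,-0.045,-0.13],0,0]]'; python3 -m creep '[[[-0.04,-0.012,0],0,0],[[-0.08,-0.024,0],0,0],[[-0.12,-0.035,0],0,0],[[-0.16,-0.047,0],0,0],[[-0.2,-0.059,0],0,0],[[-0.24,-0.07,0],0,0],[[-0.28,-0.08,0],0,0],[[-0.32,-0.09,0],0,0],[[-0.36,-0.105,0],0,0],[[-0.4,-0.12,0],0,0],[[-0.43,-0.13,0],0,0],[[-0.46,-0.135,0],0,0]]';  python3 -m creep '[[[-0.01,0,0.03],0,0],[[-0.012,0,0.05],0,0],[[-0.012,0,0.05],0,0],[[-0.012,0,0.05],0,0],[[-0.012,0,0.05],0,0]]'
python3 - <<'E'
from h import *
p=robot.capture('wrist');cv2.imwrite('pics/w9.png',p['img'])
print(robot.state()['tcp_pos'])
for d in robot.trace(p,'ketchup_jar')[:4]: print(d['score'],d['box'], fit('ketchup_jar',[(p,d['pixels'])]))
p=robot.capture('top');cv2.imwrite('pics/t9.png',p['img'])
E
```

```text
t: 22.2
tcp_pos: [594.2, 110.4, 214.7]
tcp_rot: [[0.0, 1.0, 0.002], [1.0, -0.0, -0.0], [-0.0, 0.002, -1.0]]
ft_force: [0.8, -0.2, 0.1]
gripper_width: 88.0
t: 23.2
tcp_pos: [457.1, -350.4, 214.7]
tcp_rot: [[0.003, 1.0, 0.0], [1.0, -0.003, -0.001], [-0.001, 0.0, -1.0]]
ft_force: [-0.1, -0.4, 0.1]
gripper_width: 87.6
t: 23.62
tcp_pos: [460.1, -359.4, 165.1]
tcp_rot: [[-0.001, 1.0, 0.001], [1.0, 0.001, -0.0], [-0.0, 0.001, -1.0]]
ft_force: [-0.3, 0.6, 0.5]
gripper_width: 88.1
[ 460.29817616 -359.44869843  165.31636568]
0.8 [235.9, 288.5, 45.4, 36.7] (array([ 417.33542646, -453.03069471]), np.float64(0.5272401433691756))
0.64 [413.3, 235.6, 72.2, 61.3] (array([ 586.16017293, -386.66145344]), np.float64(0.08150851581508511))
0.61 [273.5, 208.1, 53.7, 65.1] (array([ 459.19667623, -360.77624543]), np.float64(0.0470415288496876))
```

View pics/w9.png

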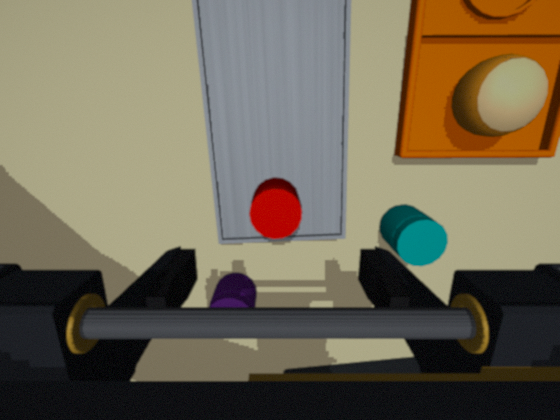

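View pics/t9.png

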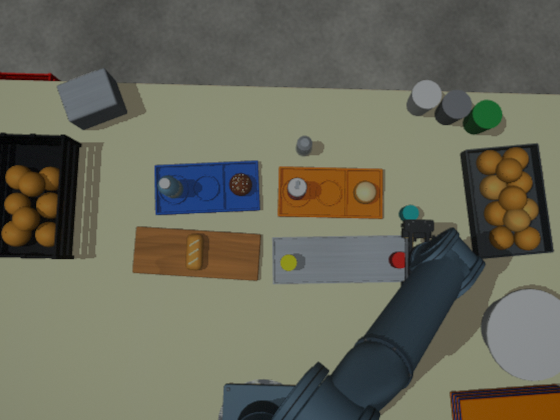

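The red jar at (275,207), about (459.5,-360.5), stands in the pan. The purple jar (235,290) and turquoise jar (413,235) are left alone. I descend and grip.

```bash
python3 -m creep '[[[-0.001,-0.001,0.04],0,0],[[-0.001,-0.001,0.08],0,0],[[-0.001,-0.001,0.11],0,0.1],[[-0.001,-0.001,0.125],0,0.1],[[-0.001,-0.001,0.133],0,0.1],[[-0.001,-0.001,0.133],0,0.1],[[-0.001,-0.001,0.133],0,1],[[-0.001,-0.001,0.133],0,1],[[-0.001,-0.001,0.133],0,1],[[-0.001,-0.001,0.133],0,1],[[-0.001,-0.001,0.133],0,1],[[-0.001,-0.001,0.133],0,1]]'
```

```text
t: 24.77
tcp_pos: [458.6, -360.8, 31.4]
tcp_rot: [[-0.0, 1.0, 0.001], [1.0, 0.0, -0.0], [-0.0, 0.001, -1.0]]
ft_force: [0.1, 0.8, 5.4]
gripper_width: 45.3
```

```bash
python3 -m creep '[[[0,0,-0.02],0,1],[[0,0,-0.05],0,1],[[0,0,-0.085],0,1],[[0.02,0.01,-0.115],0,1],[[0.05,0.02,-0.14],0,1],[[0.085,0.03,-0.15],0,1],[[0.12,0.045,-0.15],0,1],[[0.16,0.06,-0.15],0,1],[[0.2,0.075,-0.15],0,1],[[0.24,0.09,-0.15],0,1],[[0.275,0.105,-0.15],0,1],[[0.31,0.12,-0.15],0,1]]'; python3 -m creep '[[[0.03,0.01,0],0,1],[[0.065,0.025,0],0,1],[[0.1,0.035,0],0,1],[[0.135,0.045,0],0,1],[[0.165,0.055,0],0,1],[[0.195,0.062,0],0,1],[[0.215,0.068,0],0,1],[[0.226,0.069,0],0,1],[[0.231,0.069,0],0,1],[[0.231,0.069,0],0,1],[[0.231,0.069,0],0,1],[[0.231,0.069,0],0,1]]';python3 - <<'E'
from h import *
p=robot.capture('wrist');cv2.imwrite('pics/w10.png',p['img'])
print(robot.state()['tcp_pos'],proj(p,[[647.3,179.7,10]]))
E
```

```text
t: 25.77
tcp_pos: [578.5, -47.8, 180.8]
tcp_rot: [[-0.001, 1.0, -0.0], [1.0, 0.001, 0.001], [0.001, -0.0, -1.0]]
ft_force: [0.5, -0.5, -1.6]
gripper_width: 45.2
t: 26.77
tcp_pos: [647.2, 177.8, 180.9]
tcp_rot: [[0.003, 1.0, -0.0], [1.0, -0.003, -0.001], [-0.001, -0.0, -1.0]]
ft_force: [-0.3, 0.8, -1.1]
gripper_width: 45.5
[647.28290851 178.07126711 180.90995504] [[276.94140131 193.75456899]]
```

View pics/w10.png

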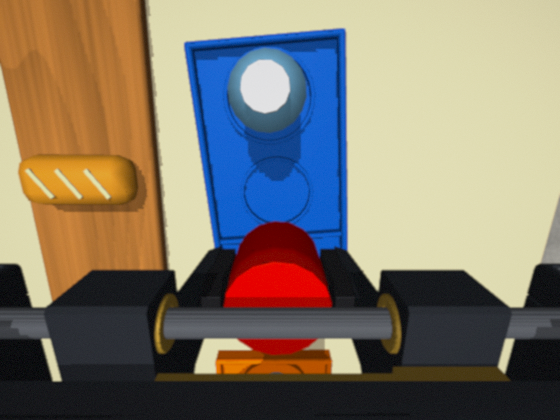

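The seat ring is at about (277,190), roughly 3 mm beyond the prediction, so I aim 2 mm further in +y and lower.

```bash
python3 -m creep '[[[0.002,0,0.04],0,1],[[0.002,0,0.08],0,1],[[0.002,0,0.11],0,1],[[0.002,0,0.13],0,1],[[0.002,0,0.138],0,1],[[0.002,0,0.142],0,1],[[0.002,0,0.145],0,1],[[0.002,0,0.147],0,1],[[0.002,0,0.147],0,1],[[0.002,0,0.147],0,1]]'
```

```text
t: 27.65
tcp_pos: [648.0, 182.6, 35.0]
tcp_rot: [[-0.0, 1.0, 0.002], [1.0, 0.0, 0.001], [0.001, 0.002, -1.0]]
ft_force: [0.9, -1.0, -0.6]
gripper_width: 45.2
```

```bash
python3 -m creep '[[[0,0,0.002],0,1],[[0,0,0.003],0,1],[[0,0,0.003],0,1],[[0,0,0.003],0,1]]'
```

```text
t: 27.98
tcp_pos: [648.1, 182.7, 32.5]
tcp_rot: [[-0.0, 1.0, 0.002], [1.0, 0.0, 0.001], [0.001, 0.002, -1.0]]
ft_force: [-3.3, 0.1, 8.6]
gripper_width: 44.9
```

Contact. I release, lift, back off and inspect.

```bash
python3 -m creep '[[[0,0,0],0,0.2],[[0,0,0],0,0.2],[[0,0,0],0,0.2],[[0,0,-0.01],0,0.2],[[0,0,-0.04],0,0.2],[[0,0,-0.08],0,0.1],[[0,0,-0.12],0,0],[[0,0,-0.16],0,0],[[-0.01,-0.04,-0.19],0,0],[[-0.03,-0.08,-0.22],0,0],[[-0.05,-0.12,-0.24],0,0],[[-0.07,-0.15,-0.25],0,0]]';  python3 -m creep '[[[-0.04,-0.01,0],0,0],[[-0.08,-0.03,0],0,0],[[-0.11,-0.03,0],0,0],[[-0.11,-0.03,0],0,0],[[-0.11,-0.03,0],0,0],[[-0.11,-0.03,0],0,0]]'
python3 - <<'E'
from h import *
pt=robot.capture('top');ps=robot.capture('scene')
print(robot.state()['t'],robot.state()['tcp_pos'])
ov={'top':pt['img'].copy(),'scene':ps['img'].copy()}
def best(p,n,xy,z):
    uv=proj(p,[[*xy,z]])[0]; ts=robot.trace(p,n)
    ts=[t for t in ts if np.hypot(t['box'][0]-uv[0],t['box'][1]-uv[1])<14]
    return ts[0]['pixels'] if ts else None
for n,xy,z in [('sesame_roll',(655,82),25),('floury_roll',(644,-266),25),('red_can',(644,-75),45),('water_bottle',(640,272),55),('ketchup_jar',(648,182),30),('mustard_jar',(443,-59),30),('long_roll',(467,199),35),('salt_shaker',(770,-92),40),('orange_tray',(644,-171),10),('blue_tray',(648,176),10)]:
    z0=5 if n in('sesame_roll','floury_roll','red_can','water_bottle','ketchup_jar') else None
    r=[]
    for k,p in (('top',pt),('scene',ps)):
        m=best(p,n,xy,z)
        if m is None: r.append(None);continue
        f=fit(n,[(p,m)],z0=z0,x0=xy,yaw='tray' in n); r.append((f[0].round(1).tolist(),round(f[1],2)))
        an=f[0][2]/100 if len(f[0])>2 else 0
        R=np.array([[np.cos(an),-np.sin(an),0],[np.sin(an),np.cos(an),0],[0,0,1]])
        h=cv2.convexHull(proj(p,M[n][0]@R.T+[f[0][0],f[0][1],M[n][1] if z0 is None else z0]).astype(np.float32))
        cv2.polylines(ov[k],[np.round(h*16).astype(np.int32)],True,(255,0,255),1,cv2.LINE_AA,4)
    print(n,r)
cv2.imwrite('pics/f_top.png',cv2.resize(pt['img'][130:300,120:450],(800,412),interpolation=cv2.INTER_CUBIC))
cv2.imwrite('pics/f_scene.png',cv2.resize(ov['scene'][110:320,110:390],(800,600),interpolation=cv2.INTER_CUBIC))
E
```

```text
t: 28.98
tcp_pos: [515.3, 123.8, 274.4]
tcp_rot: [[-0.001, 1.0, 0.002], [1.0, 0.001, 0.002], [0.002, 0.002, -1.0]]
ft_force: [-0.0, -0.1, 0.5]
gripper_width: 87.9
t: 29.48
tcp_pos: [486.6, 14.5, 272.8]
tcp_rot: [[-0.0, 1.0, 0.001], [1.0, 0.0, 0.001], [0.001, 0.001, -1.0]]
ft_force: [-0.2, 0.7, -0.6]
gripper_width: 87.9
29.5833 [486.61926052  15.20314451 272.44269049]
sesame_roll [([658.1, 81.7], np.float64(0.06)), ([658.0, 79.4], np.float64(0.05))]
floury_roll [([643.7, -263.5], np.float64(0.22)), ([647.5, -267.0], np.float64(0.05))]
red_can [([643.9, -75.9], np.float64(0.05)), ([645.0, -78.1], np.float64(0.06))]
water_bottle [([639.8, 272.1], np.float64(0.07)), ([642.1, 270.7], np.float64(0.07))]
ketchup_jar [([649.4, 184.9], np.float64(0.1)), ([648.8, 184.4], np.float64(0.17))]
mustard_jar [([443.0, -58.5], np.float64(0.1)), ([445.3, -59.0], np.float64(0.22))]
long_roll [([465.9, 201.1], np.float64(0.15)), ([460.6, 204.8], np.float64(0.3))]
salt_shaker [([768.2, -95.1], np.float64(0.19)), ([769.5, -92.6], np.float64(0.23))]
orange_tray [([642.0, -169.7, 0.7], np.float64(0.15)), ([645.0, -173.6, 0.7], np.float64(0.21))]
blue_tray [([648.4, 177.4, 7.6], np.float64(0.28)), ([648.0, 174.1, 7.5], np.float64(0.3))]
```

View pics/f_top.png

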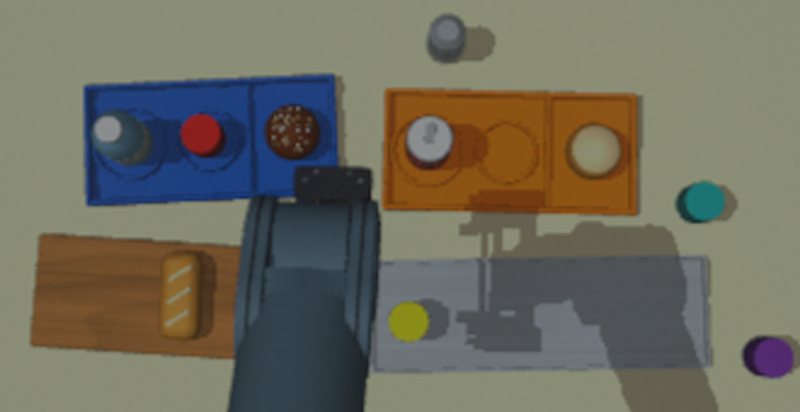

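View pics/f_scene.png

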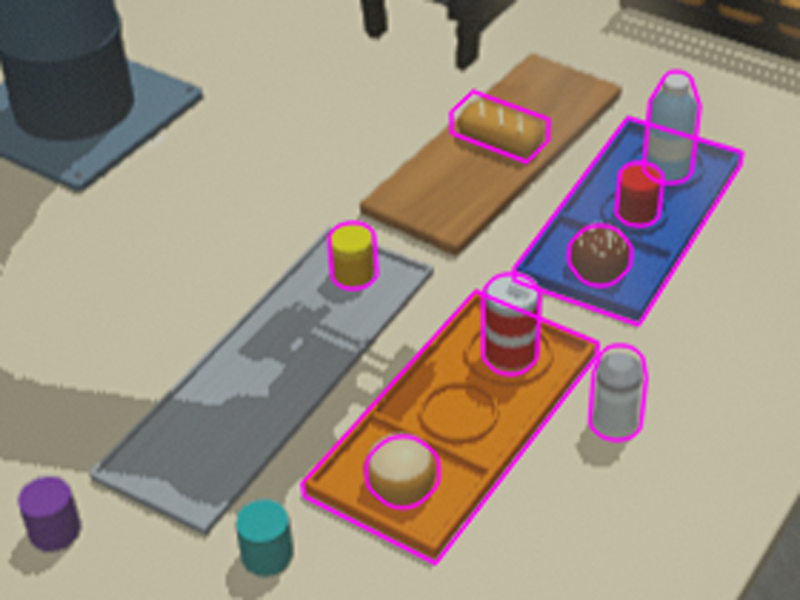

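All five items stand upright in their seats. In the scene crop the bottle is at (673,125), the ketchup (640,193), the sesame roll (599,255), the can (511,325) and the floury roll (402,470). The bystanders and trays have not moved beyond measuring error, so I hand in.

```bash
python3 -c "
from plant import robot
print(robot.finish_job(), robot.state()['t'])"
```

```text
the job is handed in; nothing more can be done
the job is handed in; nothing more can be done
```

I made up both orders and handed the job in at about 30 s of the 122 s allowed. The orange tray holds the floury roll and the red can. The blue tray holds the sesame roll, the water bottle and the ketchup.

- **Set down:** each item was lowered until the tray floor pushed back with 5–13 N, then released without a drop.
- **Position:** my last fits from the top and scene cameras put the sesame roll, floury roll, can and bottle within about 4 mm of their target centres. The ketchup sits about 5 mm off its seat centre, inside the 15 mm limit.
- **Trays and bystanders:** the trays, mustard and salt shaker stayed within the 2–3 mm measuring error. The long roll's scene fit was poor and about 12 mm off its start fit in that view. The top view showed it about 2 mm from where it started, and nothing touched it.
- **Camera disagreement:** the two cameras differed by up to about 4 mm in general, and by 5–6 mm on the long roll. The tray fits were looser at the end because the placed items covered part of them.

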